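# Load the analyser's reagent rack by cap colour

## Task

Load the reagent rack for the analyser: stand each of the four wedge-shaped reagent bottles in front of the robot (not the spare ones at the back left beside the centrifuge) fully down in the pocket of its own cap colour, its cap end at the pocket's notched end (the end nearer the robot), where the probe will dip. Carry the bottles upright, and leave the two round control bottles standing where they are.

Things in the scene. Friction and masses are not known exactly. Their poses are not given: they have to be found in the camera images.
- reagent_green: Loose upright wedge bottle, green screw cap and a green label band, 90 g. Origin at its underside, z up. From above 56 long (y -28 to 28), symmetric about x = 4.6 mm: 39 wide at the cap end (-y), 33 at +y. Body 68 tall; cap 26 across, z 74 to 88, axis at x = 4.6, y = -10 mm. Grip across its x (36 wide), z 40 to 60.
- reagent_orange: Loose upright wedge bottle, orange screw cap and an orange-red label band, 90 g. Origin at its underside, z up. From above 56 long (y -28 to 28), symmetric about x = 2.2 mm: 39 wide at the cap end (-y), 33 at +y. Body 68 tall; cap 26 across, z 74 to 88, axis at x = 2.2, y = -10 mm. Grip across its x (36 wide), z 40 to 60.
- reagent_white: Loose upright wedge bottle, plain white screw cap (blue label band), 90 g. Origin at its underside, z up. From above 56 long (y -28 to 28), symmetric about x = 2.55 mm: 39 wide at the cap end (-y), 33 at +y. Body 68 tall; cap 26 across, z 74 to 88, axis at x = 2.55, y = -10 mm. Grip across its x (36 wide), z 40 to 60.
- reagent_blue: Loose upright wedge bottle, blue screw cap (blue label band), 90 g. Origin at its underside, z up. From above 56 long (y -28 to 28), symmetric about x = 2.55 mm: 39 wide at the cap end (-y), 33 at +y. Body 68 tall; cap 26 across, z 74 to 88, axis at x = 2.55, y = -10 mm. Grip across its x (36 wide), z 40 to 60.
- pocket_green: Green open pocket fixed in the rack row (pitch 78 along y). Origin on its floor, 11 above the counter, at a black ring: the seated bottle's cap axis stands over it, axes alike, bottle's middle at y = +10 mm. Inside 64 long, 48 wide at the -y (cap) end, 42 at +y; walls 22 high, flaring to 69 long and 10 wider. The wall at -y, nearer the robot, has a 22 wide notch.
- pocket_orange: Orange open pocket fixed in the rack row (pitch 78 along y). Origin on its floor, 11 above the counter, at a black ring: the seated bottle's cap axis stands over it, axes alike, bottle's middle at y = +10 mm. Inside 64 long, 48 wide at the -y (cap) end, 42 at +y; walls 22 high, flaring to 69 long and 10 wider. The wall at -y, nearer the robot, has a 22 wide notch.
- pocket_white: White open pocket fixed in the rack row (pitch 78 along y). Origin on its floor, 11 above the counter, at a black ring: the seated bottle's cap axis stands over it, axes alike, bottle's middle at y = +10 mm. Inside 64 long, 48 wide at the -y (cap) end, 42 at +y; walls 22 high, flaring to 69 long and 10 wider. The wall at -y, nearer the robot, has a 22 wide notch.
- pocket_blue: Blue open pocket fixed in the rack row (pitch 78 along y). Origin on its floor, 11 above the counter, at a black ring: the seated bottle's cap axis stands over it, axes alike, bottle's middle at y = +10 mm. Inside 64 long, 48 wide at the -y (cap) end, 42 at +y; walls 22 high, flaring to 69 long and 10 wider. The wall at -y, nearer the robot, has a 22 wide notch.
- control_yellow: Loose round white control bottle with a yellow cap, 42 across, 62 tall, standing upright; origin at the centre of its underside. It is not loaded and stays where it is.
- control_purple: Loose round white control bottle with a purple cap, 42 across, 62 tall, standing upright; origin at the centre of its underside. It is not loaded and stays where it is.
Mind the look-alikes: they are no part of the job. Leave any pink look-alike of the reagent_white alone.

How it is judged:
By the outcome, as a careful person would: the job done as asked, in the order asked, and still so for the second after the job is handed in, with the robot touching nothing.
It also fails if it takes over 102 s, if anything falls off the work surface, if the arm or the gripper's body presses on something with over 40 N, if the wrist force passes 120 N, or if a joint passes its speed limit or range.

## Robot

A 6-joint arm with a two-finger parallel gripper is mounted at the origin on a cart in front of the work surface, level with it; the furniture and walls round the work are solid. World frame = base frame: x ahead of the robot, y to its left, z up, the work surface at z = 0. Lengths are in m, angles in degrees, forces in N, time in s.
With the tool pointing down it reaches from about 0.375 to 0.9 m from the base axis. Payload 3.1 kg.
Tool frame: the origin (TCP) lies between the finger pads; the fingertips stand 22 mm ahead of it and the grasp point (between the pads) lies 3 mm ahead of it; y points along the fingers, x is the direction in which the jaws open and shut, and the axes are right-handed (so a half turn about y gives the same grasp; the last joint's range is limited). The gripper opens to 87 mm and grips with 3 to 60 N. Pads are 19 mm wide; open, the fingers measure 117 mm over their backs; the gripper's body (75 mm by 190 mm) begins 51 mm behind the grasp point.
Start: joints at [-79.956, 30.224, 82.088, -0, 67.689, -10.227], TCP at [0.217, -0.586, 0.245] pointing down, gripper open.
Joint ranges: [-176.69, 176.69], [-43.24, 126.21], [12.49, 139.97], [-82, 262], [0, 151.66], [-163.58, 163.58]. Speed limits (degrees/s): [159.86, 159.86, 180, 180, 180, 180].

## Interface

Orientations are given as a 3x3 rotation matrix whose columns are the frame's x, y, z axes.
In Python, from rig import bot, imaging, workorder gives the robot as it stands. The module is installed in compiled form; this text tells all that it offers.
- The arm moves only by the tool drive_tool, never from a script. Its argument "commands" is a list of rows, each an object of numbers: "dx", "dy", "dz": the shift along the tool's x, y, z normalised to -1 to 1, where 1 is 4 cm; "wx", "wy", "wz": the turn, a rotation vector about the tool's x, y, z normalised to -1 to 1, where 1 is pi/2 rad; "grip": the finger opening in mm, from 0 to 87. In form: [{"dx": .., "dy": .., "dz": .., "wx": .., "wy": .., "wz": .., "grip": ..}, ...]. A call has 1 to 8 rows; each row shifts and turns the commanded pose from where the row before left it, along the tool's axes as they then stand; what a row does not reach is not made up. A row lasts 1/8 s, in which the tool goes at most 62.5 mm and 10.7 degrees, less where a joint would pass 70% of its speed; a pose out of reach is approached as far as the arm can. A call with a number of a shift or a turn outside -1 to 1 is refused whole. A call with a gripper value outside its range is refused whole. The fingers move at their own pace and stop on an object; the grip force is fixed at half the most. Time passes only in rows, so rows that do not move let the fingers close. It gives the time, the measured TCP pose, the force and the opening at its end, in the units of the state.
- bot.read_state(): the state, without advancing time (a new reading comes with each control period).
- imaging.capture(name): name is "scene" or "top" or "wrist"; returns (picture, depth): 420x560x3 uint8, red, green, blue; 420x560 float32, m along the optical axis (not along the pixel's ray), 0 where there is no reading.
- imaging.get_calibration(name): a dict with "mtx" (3x3 intrinsics, pixels), "world_to_cam" (4x4, takes a point from world to camera coordinates). Camera axes: x right, y down, z forward; pixel columns grow to the right and rows downward; lengths in m; the calibration is good to about 2 mm. A picture is of the moment at which its call begins: read the wrist's pose just before it. get_calibration takes no time and is no camera call; for the wrist camera it gives the pose at the moment of the call.
- workorder.hand_in(): hands the job in, once; it reports no verdict.
The state is a dict: "time_s": time; "joint_positions": joint angles; "qvel": joint speeds; "tau": joint torques, N m; "position": TCP position; "tcp_rot": TCP orientation; "force": force on the tool from outside, world axes, zero at the start; "moment": the same for the moment, N m; "opening": opening from 0.0 (shut) to 1.0 (fully open).
Only numpy, scipy, OpenCV 4.12 (cv2) and the standard library are available. Lean on these libraries where they do the work, as an engineer would, in place of code of your own. Each camera call takes 0.05 s, during which the arm holds its last target. There are 200 camera calls.

## Working session

There is one attempt and no reset: what is moved stays moved. The work goes in short steps, Python scripts to look and compute and a tool call to move; the robot and the scene stay as the last step left them, time stands still between calls to the robot, and variables do not carry over. Pictures are saved under pics/ and viewed, on a budget of 14 in all, crops included, one or two more only if the job needs it, and the job is handed in when it is done.

Besides the shell and the picture viewer there is one more tool, called after "Emit:" as name(argument=value, ...) on one line, values as JSON. drive_tool: Moves the arm, as the interface text tells. Its arguments: {"type":"object","properties":{"commands":{"type":"array"}},"required":["commands"]}

```bash
mkdir -p pics; ls; cat > h.py <<'E'
import numpy as np, cv2
from rig import bot, imaging, workorder
def cap(n,fn=None):
    c=imaging.get_calibration(n); p,d=imaging.capture(n)
    np.savez(f'/tmp/{n}.npz',p=p,d=d,K=c['mtx'],T=c['world_to_cam'])
    if fn: cv2.imwrite('pics/'+fn,p[:,:,::-1])
    return p,d,np.array(c['mtx']),np.array(c['world_to_cam'])
def load(n):
    z=np.load(f'/tmp/{n}.npz'); return z['p'],z['d'],z['K'],z['T']
def plane(uv,z,K,T):
    uv=np.atleast_2d(uv).astype(float); r=np.c_[uv,np.ones(len(uv))]@np.linalg.inv(K).T@T[:3,:3]
    o=-T[:3,:3].T@T[:3,3]; return o+r*((z-o[2])/r[:,2])[:,None]
def cloud(d,K,T):
    v,u=np.mgrid[:d.shape[0],:d.shape[1]]
    P=np.stack([(u-K[0,2])/K[0,0]*d,(v-K[1,2])/K[1,1]*d,d],-1)
    return (P-T[:3,3])@T[:3,:3]
E
python3 - <<'E'
from h import *
cap('top','top0.png');cap('scene','scene0.png')
s=bot.read_state();print(s['time_s'],s['position'],s['tcp_rot'])
E
```

```text
pics
0.1 [ 0.21642788 -0.585694    0.24368165] [[ 3.46416109e-01 -3.58940743e-04  9.38080887e-01]
 [-9.38079074e-01  1.87050235e-03  3.46416155e-01]
 [-1.87902538e-03 -9.99998186e-01  3.11257346e-04]]
```

View pics/top0.png

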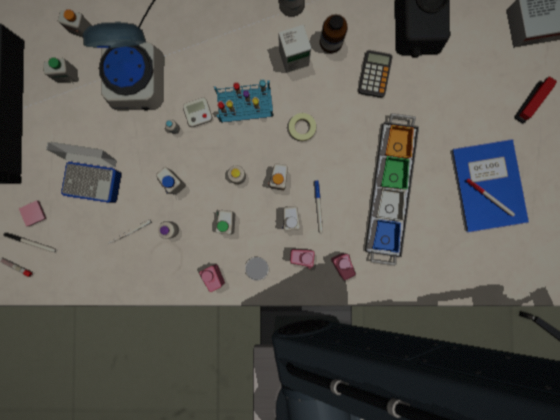

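View pics/scene0.png

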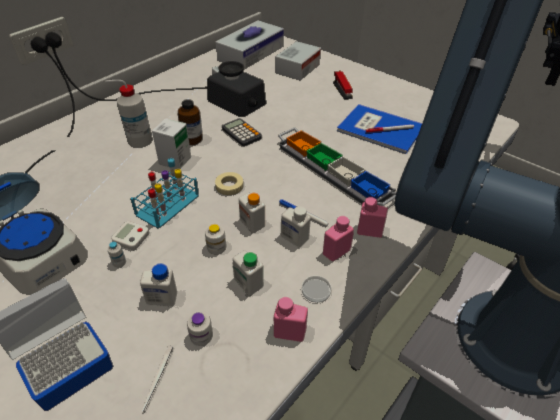

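```bash
python3 - <<'E'
from h import *
p,d,K,T=load('top')
cv2.imwrite('pics/top_crop.png',cv2.resize(p[105:295,150:425,::-1],None,fx=2.9,fy=2.9,interpolation=cv2.INTER_CUBIC))
for n,uv in dict(blue=(168,182),orange=(278,179),green=(224,225),white=(290,217)).items(): print(n,plane(uv,.088,K,T).round(3))
for n,uv in dict(po=(398,147),pg=(394,177),pw=(389,209),pb=(385,238)).items(): print(n,plane(uv,.011,K,T).round(3))
hsv=cv2.cvtColor(p,cv2.COLOR_RGB2HSV); P=cloud(d,K,T); print('cam',-T[:3,:3].T@T[:3,3], K[0,0])
roi=np.zeros(d.shape,bool); roi[110:292,150:370]=1
m=(roi&(P[...,2]>.03)&(d>0)).astype(np.uint8)
n,l,st,c=cv2.connectedComponentsWithStats(m)
for i in range(1,n):
    if st[i,4]<30: continue
    Q=P[l==i]; cp=Q[Q[:,2]>.078]
    b=Q[(Q[:,2]>.060)&(Q[:,2]<.072)]
    print(c[i].round(),st[i,4],'top',Q[:,2].max().round(3),'cap',cp.mean(0).round(4) if len(cp) else '', len(cp), cv2.minAreaRect(Q[:,:2].astype(np.float32)*1000), 'shoulder',b.mean(0).round(4) if len(b) else '',len(b))
E
```

```text
blue [[0.554 0.351 0.088]]
orange [[0.559 0.094 0.088]]
green [[0.453 0.219 0.088]]
white [[0.471 0.066 0.088]]
po [[ 0.647 -0.205  0.011]]
pg [[ 0.572 -0.194  0.011]]
pw [[ 0.492 -0.181  0.011]]
pb [[ 0.42  -0.17   0.011]]
cam [0.43979667 0.07837024 1.08158796] 429.1739564881897
[230. 112.] 111 top 0.065 cap  0 ((735.0641479492188, 196.196044921875), (22.266101837158203, 99.87831115722656), 9.959856986999512) shoulder [0.7297 0.2271 0.0632] 4
[171. 125.] 121 top 0.062 cap  0 ((700.7979125976562, 358.2035827636719), (27.224626541137695, 25.999807357788086), 4.98422384262085) shoulder [0.7025 0.3594 0.0611] 7
[278. 176.] 379 top 0.093 cap [0.561  0.094  0.0883] 105 ((571.67333984375, 94.04708862304688), (41.91474151611328, 56.242427825927734), 79.42698669433594) shoulder [0.5731 0.0919 0.0673] 238
[236. 174.] 244 top 0.065 cap  0 ((578.4083251953125, 196.07113647460938), (39.226356506347656, 41.44526672363281), 87.42412567138672) shoulder [0.5792 0.1969 0.0623] 60
[169. 180.] 421 top 0.093 cap [0.5564 0.3512 0.088 ] 124 ((561.5242309570312, 360.4214782714844), (56.32188034057617, 41.9
[... 518 characters left out ...]
48669433594), (41.11589813232422, 39.61893844604492), 46.23036193847656) shoulder [0.4429 0.367  0.0621] 48
[302. 257.] 381 top 0.093 cap [0.3761 0.0285 0.0887] 104 ((375.2272033691406, 38.49192810058594), (55.63589859008789, 41.334693908691406), 83.4121322631836) shoulder [0.3779 0.0413 0.0671] 249
[344. 266.] 411 top 0.093 cap [ 0.3634 -0.0571  0.0886] 108 ((355.6139831542969, -63.695106506347656), (55.004844665527344, 42.47513198852539), 25.37568473815918) shoulder [ 0.3527 -0.0618  0.0675] 250
[211. 278.] 421 top 0.093 cap [0.3356 0.2591 0.088 ] 109 ((327.36163330078125, 253.57623291015625), (55.397125244140625, 43.354766845703125), 26.509368896484375) shoulder [0.3252 0.2511 0.0671] 248
```

View pics/top_crop.png

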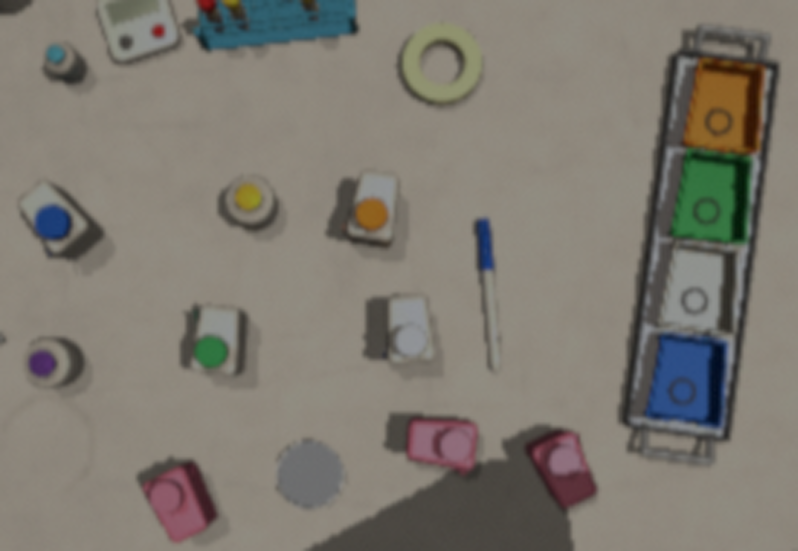

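```bash
python3 - <<'E'
from h import *
p,d,K,T=load('top'); P=cloud(d,K,T)
R=plane([(397.6,147.1),(393.6,177.4),(389.5,208.4),(385.2,239.8)],.011,K,T)[:,:2]
k=np.array([1.5,.5,-.5,-1.5]);c=R.mean(0);g=(k[:,None]*R).sum(0)/5
u=g/np.linalg.norm(g);print('pitch',np.linalg.norm(g),'yaw',np.degrees(np.arctan2(u[1],u[0])))
for n,kk in zip('ogwb',k): print(n,'ring',(c+u*.078*kk).round(4),'mid',(c+u*(.078*kk+.01)).round(4))
for n,cp in dict(o=(.561,.094),b=(.5564,.3512),w=(.4594,.0636),g=(.4512,.2231)).items():
    m=(np.hypot(P[...,0]-cp[0],P[...,1]-cp[1])<.06)&(P[...,2]>.0645)&(P[...,2]<.072)
    Q=P[m][:,:2]; r=cv2.minAreaRect((Q*1000).astype(np.float32)); v=Q.mean(0)-cp
    print(n,[np.round(x,1) for x in r],'capdir',np.degrees(np.arctan2(v[1],v[0])).round(1))
s=bot.read_state();print(s['time_s'])
c=imaging.get_calibration('wrist');Tw=np.array(c['world_to_cam']);print('wristcam',(-Tw[:3,:3].T@Tw[:3,3]).round(3),Tw[:3,:3].round(2).tolist(),c['mtx'][0][0])
E
```

```text
pitch 0.07788320022149307 yaw -8.367337989339541
o ring [ 0.6475 -0.2044] mid [ 0.6574 -0.2059]
g ring [ 0.5703 -0.1931] mid [ 0.5802 -0.1945]
w ring [ 0.4932 -0.1817] mid [ 0.5031 -0.1832]
b ring [ 0.416  -0.1704] mid [ 0.4259 -0.1718]
o [array([571.1,  92.3]), array([37.6, 55. ]), np.float64(79.9)] capdir -10.8
b [array([563.7, 359.2]), array([54.9, 37.3]), np.float64(44.0)] capdir 35.1
w [array([470.2,  62.3]), array([35.5, 54.5]), np.float64(89.8)] capdir 2.3
g [array([461.4, 222.1]), array([37.7, 55. ]), np.float64(81.8)] capdir -9.2
0.1
wristcam [ 0.285 -0.562  0.383] [[0.35, -0.94, -0.0], [-0.9, -0.33, 0.27], [-0.25, -0.09, -0.96]] 325.9507723258618
```

```bash
cat >> h.py <<'E'
def plan(pos,yaw,n,grip=87,p0=None,y0=None):
    """rows from present (or given) tcp to pos, tool-x heading yaw (deg), tool pointing down"""
    s=bot.read_state(); R=np.array(s['tcp_rot'])
    p0=np.array(s['position'] if p0 is None else p0); y0=np.degrees(np.arctan2(R[1,0],R[0,0])) if y0 is None else y0
    D=np.array(pos)-p0; dy=(yaw-y0+180)%360-180
    print('t',s['time_s'],'from',p0.round(4),'yaw',round(y0,1),'tilt',R[:,1].round(3),'F',np.round(s['force'],1),'open',round(s['opening']*87,1))
    for i in range(n):
        a=np.radians(y0+dy*i/n); w=D/n
        r=[w[0]*np.cos(a)+w[1]*np.sin(a),-w[2],-w[0]*np.sin(a)+w[1]*np.cos(a)]
        print('{"dx":%.3f,"dy":%.3f,"dz":%.3f,"wy":%.3f,"grip":%g}'%(r[0]/.04,r[1]/.04,r[2]/.04,-dy/n/90,grip),end=',\n' if (i+1)%8==0 else ',')
    print()
E
python3 -c "
from h import *
plan((.571,.093,.2),-100,18)"
```

```text
t 0.1 from [ 0.2164 -0.5857  0.2437] yaw -69.7 tilt [-0.     0.002 -1.   ] F [ 0.1 -0.3  0. ] open 86.8
{"dx":-0.714,"dy":0.061,"dz":0.789,"wy":0.019,"grip":87},{"dx":-0.736,"dy":0.061,"dz":0.767,"wy":0.019,"grip":87},{"dx":-0.759,"dy":0.061,"dz":0.745,"wy":0.019,"grip":87},{"dx":-0.780,"dy":0.061,"dz":0.723,"wy":0.019,"grip":87},{"dx":-0.801,"dy":0.061,"dz":0.699,"wy":0.019,"grip":87},{"dx":-0.821,"dy":0.061,"dz":0.676,"wy":0.019,"grip":87},{"dx":-0.841,"dy":0.061,"dz":0.651,"wy":0.019,"grip":87},{"dx":-0.860,"dy":0.061,"dz":0.626,"wy":0.019,"grip":87},
{"dx":-0.878,"dy":0.061,"dz":0.601,"wy":0.019,"grip":87},{"dx":-0.895,"dy":0.061,"dz":0.575,"wy":0.019,"grip":87},{"dx":-0.911,"dy":0.061,"dz":0.548,"wy":0.019,"grip":87},{"dx":-0.927,"dy":0.061,"dz":0.521,"wy":0.019,"grip":87},{"dx":-0.942,"dy":0.061,"dz":0.494,"wy":0.019,"grip":87},{"dx":-0.956,"dy":0.061,"dz":0.466,"wy":0.019,"grip":87},{"dx":-0.969,"dy":0.061,"dz":0.438,"wy":0.019,"grip":87},{"dx":-0.982,"dy":0.061,"dz":0.409,"wy":0.019,"grip":87},
{"dx":-0.993,"dy":0.061,"dz":0.380,"wy":0.019,"grip":87},{"dx":-1.004,"dy":0.061,"dz":0.351,"wy":0.019,"grip":87},
```

Emit:
drive_tool(commands=[{"dx": -0.71,"dy": 0.06,"dz": 0.79,"wy": 0.019,"grip": 87},{"dx": -0.74,"dy": 0.06,"dz": 0.77,"wy": 0.019,"grip": 87},{"dx": -0.76,"dy": 0.06,"dz": 0.74,"wy": 0.019,"grip": 87},{"dx": -0.78,"dy": 0.06,"dz": 0.72,"wy": 0.019,"grip": 87},{"dx": -0.8,"dy": 0.06,"dz": 0.7,"wy": 0.019,"grip": 87},{"dx": -0.82,"dy": 0.06,"dz": 0.68,"wy": 0.019,"grip": 87},{"dx": -0.84,"dy": 0.06,"dz": 0.65,"wy": 0.019,"grip": 87},{"dx": -0.86,"dy": 0.06,"dz": 0.63,"wy": 0.019,"grip": 87}])

```text
schema error: expected keys dx, dy, dz, wx, wy, wz, grip
```

Emit:
drive_tool(commands=[{"dx": -0.88,"dy": 0.06,"dz": 0.6,"wy": 0.019,"grip": 87},{"dx": -0.9,"dy": 0.06,"dz": 0.57,"wy": 0.019,"grip": 87},{"dx": -0.91,"dy": 0.06,"dz": 0.55,"wy": 0.019,"grip": 87},{"dx": -0.93,"dy": 0.06,"dz": 0.52,"wy": 0.019,"grip": 87},{"dx": -0.94,"dy": 0.06,"dz": 0.49,"wy": 0.019,"grip": 87},{"dx": -0.96,"dy": 0.06,"dz": 0.47,"wy": 0.019,"grip": 87},{"dx": -0.97,"dy": 0.06,"dz": 0.44,"wy": 0.019,"grip": 87},{"dx": -0.98,"dy": 0.06,"dz": 0.41,"wy": 0.019,"grip": 87}])

```text
schema error: expected keys dx, dy, dz, wx, wy, wz, grip
```

Emit:
drive_tool(commands=[{"dx": -1,"dy": 0.06,"dz": 0.38,"wy": 0.019,"grip": 87},{"dx": -1,"dy": 0.06,"dz": 0.35,"wy": 0.019,"grip": 87},{"grip": 87},{"grip": 87}])

```text
schema error: expected keys dx, dy, dz, wx, wy, wz, grip
```

Emit:
drive_tool(commands=[{"dx": -0.71,"dy": 0.06,"dz": 0.79,"wx": 0,"wy": 0.019,"wz": 0,"grip": 87},{"dx": -0.74,"dy": 0.06,"dz": 0.77,"wx": 0,"wy": 0.019,"wz": 0,"grip": 87},{"dx": -0.76,"dy": 0.06,"dz": 0.74,"wx": 0,"wy": 0.019,"wz": 0,"grip": 87},{"dx": -0.78,"dy": 0.06,"dz": 0.72,"wx": 0,"wy": 0.019,"wz": 0,"grip": 87},{"dx": -0.8,"dy": 0.06,"dz": 0.7,"wx": 0,"wy": 0.019,"wz": 0,"grip": 87},{"dx": -0.82,"dy": 0.06,"dz": 0.68,"wx": 0,"wy": 0.019,"wz": 0,"grip": 87},{"dx": -0.84,"dy": 0.06,"dz": 0.65,"wx": 0,"wy": 0.019,"wz": 0,"grip": 87},{"dx": -0.86,"dy": 0.06,"dz": 0.63,"wx": 0,"wy": 0.019,"wz": 0,"grip": 87}])

```text
time_s: 1.1
position: [0.3752, -0.2836, 0.2251]
tcp_rot: [[0.113, -0.0, 0.994], [-0.994, 0.0, 0.113], [-0.0, -1.0, -0.0]]
force: [0.8, -1.2, 0.1]
opening: 0.997
```

Emit:
drive_tool(commands=[{"dx": -0.88,"dy": 0.06,"dz": 0.6,"wx": 0,"wy": 0.019,"wz": 0,"grip": 87},{"dx": -0.9,"dy": 0.06,"dz": 0.57,"wx": 0,"wy": 0.019,"wz": 0,"grip": 87},{"dx": -0.91,"dy": 0.06,"dz": 0.55,"wx": 0,"wy": 0.019,"wz": 0,"grip": 87},{"dx": -0.93,"dy": 0.06,"dz": 0.52,"wx": 0,"wy": 0.019,"wz": 0,"grip": 87},{"dx": -0.94,"dy": 0.06,"dz": 0.49,"wx": 0,"wy": 0.019,"wz": 0,"grip": 87},{"dx": -0.96,"dy": 0.06,"dz": 0.47,"wx": 0,"wy": 0.019,"wz": 0,"grip": 87},{"dx": -0.97,"dy": 0.06,"dz": 0.44,"wx": 0,"wy": 0.019,"wz": 0,"grip": 87},{"dx": -0.98,"dy": 0.06,"dz": 0.41,"wx": 0,"wy": 0.019,"wz": 0,"grip": 87}])

```text
time_s: 2.1
position: [0.5343, 0.0176, 0.2058]
tcp_rot: [[-0.124, -0.001, 0.992], [-0.992, 0.0, -0.124], [0.0, -1.0, -0.001]]
force: [-0.0, -0.7, -0.8]
opening: 1.002
```

Emit:
drive_tool(commands=[{"dx": -1,"dy": 0.06,"dz": 0.38,"wx": 0,"wy": 0.019,"wz": 0,"grip": 87},{"dx": -1,"dy": 0.06,"dz": 0.35,"wx": 0,"wy": 0.019,"wz": 0,"grip": 87},{"dx": 0,"dy": 0,"dz": 0,"wx": 0,"wy": 0,"wz": 0,"grip": 87},{"dx": 0,"dy": 0,"dz": 0,"wx": 0,"wy": 0,"wz": 0,"grip": 87}])

```text
time_s: 2.6
position: [0.5731, 0.0912, 0.2008]
tcp_rot: [[-0.182, -0.002, 0.983], [-0.983, -0.0, -0.182], [0.001, -1.0, -0.002]]
force: [0.6, -0.8, 0.2]
opening: 1.002
```

Accurate. Close wrist look: measure all wedge bottles visible, using body-top points.

```bash
cat >> h.py <<'E'
def bottle(near,n='wrist',zb=0.0,save=None):
    p,d,K,T=cap(n,save); P=cloud(d,K,T)
    m=(np.hypot(P[...,0]-near[0],P[...,1]-near[1])<.06)&(d>0)
    zs=P[m][:,2]-zb
    c=P[m&(P[...,2]>zb+.082)&(P[...,2]<zb+.1)][:,:2]; b=P[m&(P[...,2]>zb+.062)&(P[...,2]<zb+.072)][:,:2]
    cc=cv2.minEnclosingCircle((c*1000).astype(np.float32)); r=cv2.minAreaRect((b*1000).astype(np.float32))
    v=b.mean(0)-c.mean(0)
    print('cap mean',c.mean(0).round(4),'circ',np.round(cc[0],1),round(cc[1],1),'n',len(c),'top z',np.percentile(zs,99).round(3))
    print('body rect',[np.round(x,1) for x in r],'n',len(b),'capdir',np.degrees(np.arctan2(v[1],v[0])).round(1))
E
python3 - <<'E'
from h import *
bottle((.571,.093),save='w1.png')
E
```

```text
cap mean [0.5616 0.0934] circ [560.5  93.3] 13.4 n 804 top z 0.298
body rect [array([570.7,  91.8]), array([38.7, 55.5]), np.float64(79.2)] n 1649 capdir -10.0
```

View pics/w1.png

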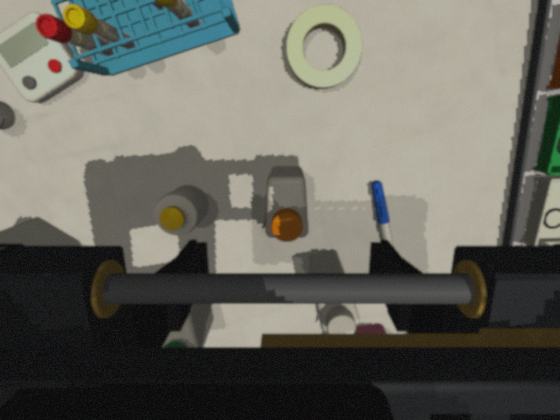

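Emit:
drive_tool(commands=[{"dx": -0.01,"dy": 0.9,"dz": -0.05,"wx": 0,"wy": 0,"wz": 0,"grip": 87},{"dx": 0,"dy": 0.9,"dz": 0,"wx": 0,"wy": 0,"wz": 0,"grip": 87},{"dx": 0,"dy": 0.9,"dz": 0,"wx": 0,"wy": 0,"wz": 0,"grip": 87},{"dx": 0,"dy": 0.87,"dz": 0,"wx": 0,"wy": 0,"wz": 0,"grip": 87},{"dx": 0,"dy": 0,"dz": 0,"wx": 0,"wy": 0,"wz": 0,"grip": 20},{"dx": 0,"dy": 0,"dz": 0,"wx": 0,"wy": 0,"wz": 0,"grip": 20},{"dx": 0,"dy": 0,"dz": 0,"wx": 0,"wy": 0,"wz": 0,"grip": 20},{"dx": 0,"dy": 0,"dz": 0,"wx": 0,"wy": 0,"wz": 0,"grip": 20}])

```text
time_s: 3.65
position: [0.5728, 0.0921, 0.0599]
tcp_rot: [[-0.182, 0.003, 0.983], [-0.983, -0.0, -0.182], [-0.0, -1.0, 0.002]]
force: [-0.5, 0.3, -0.0]
opening: 0.63
```

Emit:
drive_tool(commands=[{"dx": 0,"dy": 0,"dz": 0,"wx": 0,"wy": 0,"wz": 0,"grip": 20},{"dx": 0,"dy": 0,"dz": 0,"wx": 0,"wy": 0,"wz": 0,"grip": 20},{"dx": 0,"dy": 0,"dz": 0,"wx": 0,"wy": 0,"wz": 0,"grip": 20}])

```text
time_s: 4.03
position: [0.5722, 0.0923, 0.0589]
tcp_rot: [[-0.182, 0.0, 0.983], [-0.983, 0.0, -0.182], [-0.0, -1.0, 0.0]]
force: [-0.3, 0.0, 4.1]
opening: 0.413
```

```bash
python3 -c "
from h import *
plan((.6584,-.206,.18),-98.4,8,20,p0=(.572,.0923,.18))"
```

```text
t 4.025 from [0.572  0.0923 0.18  ] yaw -100.5 tilt [ 0.  0. -1.] F [-0.3  0.   4.1] open 36.0
{"dx":0.867,"dy":-0.000,"dz":0.435,"wy":-0.003,"grip":20},{"dx":0.869,"dy":-0.000,"dz":0.431,"wy":-0.003,"grip":20},{"dx":0.871,"dy":-0.000,"dz":0.427,"wy":-0.003,"grip":20},{"dx":0.873,"dy":-0.000,"dz":0.423,"wy":-0.003,"grip":20},{"dx":0.875,"dy":-0.000,"dz":0.419,"wy":-0.003,"grip":20},{"dx":0.877,"dy":-0.000,"dz":0.415,"wy":-0.003,"grip":20},{"dx":0.879,"dy":-0.000,"dz":0.411,"wy":-0.003,"grip":20},{"dx":0.881,"dy":-0.000,"dz":0.407,"wy":-0.003,"grip":20},
```

Emit:
drive_tool(commands=[{"dx": 0,"dy": -0.5,"dz": 0,"wx": 0,"wy": 0,"wz": 0,"grip": 20},{"dx": 0,"dy": -1,"dz": 0,"wx": 0,"wy": 0,"wz": 0,"grip": 20},{"dx": 0,"dy": -1,"dz": 0,"wx": 0,"wy": 0,"wz": 0,"grip": 20},{"dx": 0,"dy": -0.5,"dz": 0,"wx": 0,"wy": 0,"wz": 0,"grip": 20}])

```text
time_s: 4.53
position: [0.5728, 0.0922, 0.1805]
tcp_rot: [[-0.182, 0.003, 0.983], [-0.983, -0.0, -0.182], [-0.0, -1.0, 0.003]]
force: [0.5, 0.9, -1.3]
opening: 0.413
```

Emit:
drive_tool(commands=[{"dx": 0.5,"dy": 0,"dz": 0.3,"wx": 0,"wy": -0.003,"wz": 0,"grip": 20},{"dx": 0.9,"dy": 0,"dz": 0.45,"wx": 0,"wy": -0.003,"wz": 0,"grip": 20},{"dx": 1,"dy": 0,"dz": 0.47,"wx": 0,"wy": -0.003,"wz": 0,"grip": 20},{"dx": 1,"dy": 0,"dz": 0.47,"wx": 0,"wy": -0.003,"wz": 0,"grip": 20},{"dx": 1,"dy": 0,"dz": 0.47,"wx": 0,"wy": -0.003,"wz": 0,"grip": 20},{"dx": 1,"dy": 0,"dz": 0.47,"wx": 0,"wy": -0.003,"wz": 0,"grip": 20},{"dx": 1,"dy": 0,"dz": 0.44,"wx": 0,"wy": -0.003,"wz": 0,"grip": 20},{"dx": 0.6,"dy": 0,"dz": 0.3,"wx": 0,"wy": -0.003,"wz": 0,"grip": 20}])

```text
time_s: 5.52
position: [0.6585, -0.2087, 0.1777]
tcp_rot: [[-0.147, -0.001, 0.989], [-0.989, -0.0, -0.147], [0.0, -1.0, -0.001]]
force: [-0.9, -0.6, -0.5]
opening: 0.414
```

Emit:
drive_tool(commands=[{"dx": 0,"dy": 0,"dz": 0,"wx": 0,"wy": 0,"wz": 0,"grip": 20},{"dx": 0,"dy": 0,"dz": 0,"wx": 0,"wy": 0,"wz": 0,"grip": 20}])

```text
time_s: 5.78
position: [0.6577, -0.2052, 0.1778]
tcp_rot: [[-0.145, -0.002, 0.989], [-0.989, 0.002, -0.145], [-0.001, -1.0, -0.002]]
force: [0.1, 1.6, -0.9]
opening: 0.416
```

```bash
python3 - <<'E'
from h import *
cap('wrist','w2.png');plan((.6584,-.206,.075),-98.4,2,20)
bottle((.648,-.205),'top',zb=.12)
E
```

```text
t 5.825 from [ 0.6578 -0.2048  0.178 ] yaw -98.3 tilt [-0.002  0.001 -1.   ] F [ 1.1  0.1 -1.4] open 36.0
{"dx":0.014,"dy":1.287,"dz":0.010,"wy":0.001,"grip":20},{"dx":0.014,"dy":1.287,"dz":0.010,"wy":0.001,"grip":20},
cap mean [nan nan] circ [0. 0.] 0.0 n 0 top z 0.405
body rect [array([ 633.7, -184.1]), array([1.9, 2.4]), np.float64(85.9)] n 3 capdir nanh.py:34: RuntimeWarning: Mean of empty slice.
  v=b.mean(0)-c.mean(0)
  ret = um.true_divide(
h.py:35: RuntimeWarning: Mean of empty slice.
  print('cap mean',c.mean(0).round(4),'circ',np.round(cc[0],1),round(cc[1],1),'n',len(c),'top z',np.percentile(zs,99).round(3))
```

View pics/w2.png

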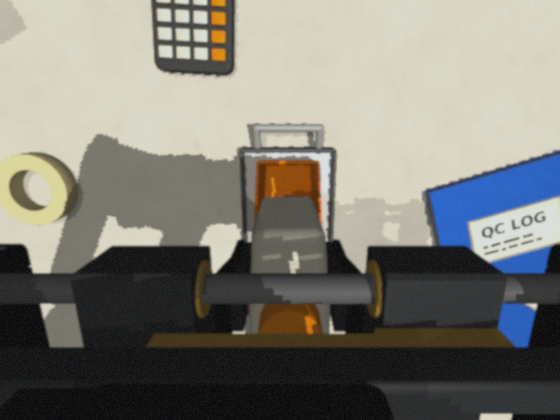

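Emit:
drive_tool(commands=[{"dx": 0.02,"dy": 0.8,"dz": 0.02,"wx": 0,"wy": 0,"wz": 0,"grip": 20},{"dx": 0,"dy": 0.8,"dz": 0,"wx": 0,"wy": 0,"wz": 0,"grip": 20},{"dx": 0,"dy": 0.5,"dz": 0,"wx": 0,"wy": 0,"wz": 0,"grip": 20},{"dx": 0,"dy": 0.3,"dz": 0,"wx": 0,"wy": 0,"wz": 0,"grip": 20},{"dx": 0,"dy": 0.2,"dz": 0,"wx": 0,"wy": 0,"wz": 0,"grip": 20},{"dx": 0,"dy": 0.05,"dz": 0,"wx": 0,"wy": 0,"wz": 0,"grip": 20},{"dx": 0,"dy": 0,"dz": 0,"wx": 0,"wy": 0,"wz": 0,"grip": 20}])

```text
time_s: 6.75
position: [0.6597, -0.2075, 0.0732]
tcp_rot: [[-0.145, 0.001, 0.989], [-0.989, -0.001, -0.145], [0.0, -1.0, 0.001]]
force: [0.9, 0.1, -1.6]
opening: 0.413
```

Emit:
drive_tool(commands=[{"dx": 0,"dy": 0.07,"dz": 0,"wx": 0,"wy": 0,"wz": 0,"grip": 20},{"dx": 0,"dy": 0,"dz": 0,"wx": 0,"wy": 0,"wz": 0,"grip": 20},{"dx": 0,"dy": 0,"dz": 0,"wx": 0,"wy": 0,"wz": 0,"grip": 75},{"dx": 0,"dy": 0,"dz": 0,"wx": 0,"wy": 0,"wz": 0,"grip": 75},{"dx": 0,"dy": 0,"dz": 0,"wx": 0,"wy": 0,"wz": 0,"grip": 75},{"dx": 0,"dy": 0,"dz": 0,"wx": 0,"wy": 0,"wz": 0,"grip": 75}])

```text
time_s: 7.5
position: [0.6593, -0.2073, 0.0699]
tcp_rot: [[-0.145, 0.0, 0.989], [-0.989, -0.0, -0.145], [0.0, -1.0, 0.0]]
force: [0.1, -0.5, -0.6]
opening: 0.782
```

Emit:
drive_tool(commands=[{"dx": 0,"dy": -0.5,"dz": 0,"wx": 0,"wy": 0,"wz": 0,"grip": 87},{"dx": 0,"dy": -1,"dz": 0,"wx": 0,"wy": 0,"wz": 0,"grip": 87},{"dx": 0,"dy": -1,"dz": 0,"wx": 0,"wy": 0,"wz": 0,"grip": 87},{"dx": 0,"dy": -1,"dz": 0,"wx": 0,"wy": 0,"wz": 0,"grip": 87}])

```text
time_s: 8.0
position: [0.6595, -0.2073, 0.2127]
tcp_rot: [[-0.145, 0.002, 0.989], [-0.989, -0.001, -0.145], [0.001, -1.0, 0.002]]
force: [1.7, -1.8, -0.3]
opening: 0.996
```

```bash
python3 - <<'E'
from h import *
bottle((.648,-.205),'wrist',zb=.011,save='w3.png')
plan((.461,.222,.2),-99,12)
E
```

```text
cap mean [ 0.6485 -0.2068] circ [ 647.5 -206.7] 13.4 n 795 top z 0.299
body rect [array([ 657.8, -208.3]), array([37.8, 55.4]), np.float64(81.1)] n 1644 capdir -7.3
t 8.05 from [ 0.6625 -0.2087  0.2195] yaw -98.3 tilt [ 0.012 -0.006 -1.   ] F [ 1.5 -0.8  3. ] open 86.8
{"dx":-0.827,"dy":0.041,"dz":-0.545,"wy":0.001,"grip":87},{"dx":-0.826,"dy":0.041,"dz":-0.546,"wy":0.001,"grip":87},{"dx":-0.826,"dy":0.041,"dz":-0.547,"wy":0.001,"grip":87},{"dx":-0.825,"dy":0.041,"dz":-0.548,"wy":0.001,"grip":87},{"dx":-0.825,"dy":0.041,"dz":-0.549,"wy":0.001,"grip":87},{"dx":-0.824,"dy":0.041,"dz":-0.549,"wy":0.001,"grip":87},{"dx":-0.824,"dy":0.041,"dz":-0.550,"wy":0.001,"grip":87},{"dx":-0.823,"dy":0.041,"dz":-0.551,"wy":0.001,"grip":87},
{"dx":-0.823,"dy":0.041,"dz":-0.552,"wy":0.001,"grip":87},{"dx":-0.822,"dy":0.041,"dz":-0.553,"wy":0.001,"grip":87},{"dx":-0.822,"dy":0.041,"dz":-0.553,"wy":0.001,"grip":87},{"dx":-0.821,"dy":0.041,"dz":-0.554,"wy":0.001,"grip":87},
```

View pics/w3.png

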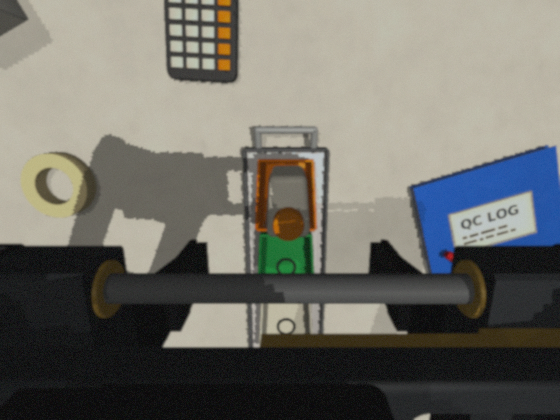

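Emit:
drive_tool(commands=[{"dx": -0.82,"dy": 0.02,"dz": -0.54,"wx": 0,"wy": 0,"wz": 0,"grip": 87},{"dx": -0.82,"dy": 0.02,"dz": -0.54,"wx": 0,"wy": 0,"wz": 0,"grip": 87},{"dx": -0.82,"dy": 0.02,"dz": -0.54,"wx": 0,"wy": 0,"wz": 0,"grip": 87},{"dx": -0.82,"dy": 0.02,"dz": -0.54,"wx": 0,"wy": 0,"wz": 0,"grip": 87},{"dx": -0.82,"dy": 0.02,"dz": -0.54,"wx": 0,"wy": 0,"wz": 0,"grip": 87},{"dx": -0.82,"dy": 0.02,"dz": -0.54,"wx": 0,"wy": 0,"wz": 0,"grip": 87},{"dx": -0.82,"dy": 0.02,"dz": -0.54,"wx": 0,"wy": 0,"wz": 0,"grip": 87},{"dx": -0.82,"dy": 0.02,"dz": -0.54,"wx": 0,"wy": 0,"wz": 0,"grip": 87}])

```text
time_s: 9.05
position: [0.5263, 0.0785, 0.2047]
tcp_rot: [[-0.145, 0.002, 0.989], [-0.989, -0.0, -0.145], [-0.0, -1.0, 0.002]]
force: [0.1, 1.0, -0.0]
opening: 1.002
```

Emit:
drive_tool(commands=[{"dx": -0.82,"dy": 0.02,"dz": -0.54,"wx": 0,"wy": 0,"wz": 0,"grip": 87},{"dx": -0.82,"dy": 0.02,"dz": -0.54,"wx": 0,"wy": 0,"wz": 0,"grip": 87},{"dx": -0.82,"dy": 0.02,"dz": -0.54,"wx": 0,"wy": 0,"wz": 0,"grip": 87},{"dx": -0.82,"dy": 0.02,"dz": -0.54,"wx": 0,"wy": 0.007,"wz": 0,"grip": 87},{"dx": 0,"dy": 0,"dz": 0,"wx": 0,"wy": 0,"wz": 0,"grip": 87},{"dx": 0,"dy": 0,"dz": 0,"wx": 0,"wy": 0,"wz": 0,"grip": 87}])

```text
time_s: 9.8
position: [0.4606, 0.2197, 0.201]
tcp_rot: [[-0.155, 0.002, 0.988], [-0.988, 0.0, -0.155], [-0.0, -1.0, 0.002]]
force: [0.2, -0.9, -0.9]
opening: 1.001
```

```bash
python3 - <<'E'
from h import *
s=bot.read_state();print(s['position'],s['force'])
bottle((.461,.222))
E
```

```text
[0.46061184 0.21974104 0.20103121] [ 0.18943545 -0.92345157 -0.90908122]
cap mean [0.4513 0.223 ] circ [450.5 223.2] 13.3 n 809 top z 0.298
body rect [array([460.5, 221.7]), array([38.7, 55.6]), np.float64(82.3)] n 1659 capdir -7.4
```

Emit:
drive_tool(commands=[{"dx": -0.05,"dy": 0.9,"dz": 0,"wx": 0,"wy": -0.01,"wz": 0,"grip": 87},{"dx": 0,"dy": 0.9,"dz": 0,"wx": 0,"wy": 0,"wz": 0,"grip": 87},{"dx": 0,"dy": 0.9,"dz": 0,"wx": 0,"wy": 0,"wz": 0,"grip": 87},{"dx": 0,"dy": 0.87,"dz": 0,"wx": 0,"wy": 0,"wz": 0,"grip": 87},{"dx": 0,"dy": 0,"dz": 0,"wx": 0,"wy": 0,"wz": 0,"grip": 60},{"dx": 0,"dy": 0,"dz": 0,"wx": 0,"wy": 0,"wz": 0,"grip": 20},{"dx": 0,"dy": 0,"dz": 0,"wx": 0,"wy": 0,"wz": 0,"grip": 20},{"dx": 0,"dy": 0,"dz": 0,"wx": 0,"wy": 0,"wz": 0,"grip": 20}])

```text
time_s: 10.85
position: [0.4611, 0.222, 0.0586]
tcp_rot: [[-0.14, 0.003, 0.99], [-0.99, 0.001, -0.14], [-0.001, -1.0, 0.002]]
force: [0.6, 0.1, 0.4]
opening: 0.632
```

Emit:
drive_tool(commands=[{"dx": 0,"dy": 0,"dz": 0,"wx": 0,"wy": 0,"wz": 0,"grip": 20},{"dx": 0,"dy": 0,"dz": 0,"wx": 0,"wy": 0,"wz": 0,"grip": 20},{"dx": 0,"dy": 0,"dz": 0,"wx": 0,"wy": 0,"wz": 0,"grip": 20},{"dx": 0,"dy": 0,"dz": 0,"wx": 0,"wy": 0,"wz": 0,"grip": 20}])

```text
time_s: 11.35
position: [0.4604, 0.222, 0.0577]
tcp_rot: [[-0.14, 0.001, 0.99], [-0.99, 0.0, -0.14], [-0.0, -1.0, 0.0]]
force: [-0.3, 0.7, 5.2]
opening: 0.42
```

Emit:
drive_tool(commands=[{"dx": 0,"dy": -0.5,"dz": 0,"wx": 0,"wy": 0,"wz": 0,"grip": 20},{"dx": 0,"dy": -1,"dz": 0,"wx": 0,"wy": 0,"wz": 0,"grip": 20},{"dx": 0,"dy": -1,"dz": 0,"wx": 0,"wy": 0,"wz": 0,"grip": 20},{"dx": 0,"dy": -0.55,"dz": 0,"wx": 0,"wy": 0,"wz": 0,"grip": 20},{"dx": 0.5,"dy": 0,"dz": 0.23,"wx": 0,"wy": 0,"wz": 0,"grip": 20},{"dx": 0.8,"dy": 0,"dz": 0.36,"wx": 0,"wy": 0,"wz": 0,"grip": 20},{"dx": 0.95,"dy": 0,"dz": 0.43,"wx": 0,"wy": 0,"wz": 0,"grip": 20},{"dx": 0.95,"dy": 0,"dz": 0.43,"wx": 0,"wy": 0,"wz": 0,"grip": 20}])

```text
time_s: 12.35
position: [0.4995, 0.0858, 0.1789]
tcp_rot: [[-0.14, -0.001, 0.99], [-0.99, -0.0, -0.14], [0.0, -1.0, -0.001]]
force: [-0.2, -0.4, -1.2]
opening: 0.418
```

Emit:
drive_tool(commands=[{"dx": 0.95,"dy": 0,"dz": 0.43,"wx": 0,"wy": 0,"wz": 0,"grip": 20},{"dx": 0.95,"dy": 0,"dz": 0.43,"wx": 0,"wy": 0,"wz": 0,"grip": 20},{"dx": 0.95,"dy": 0,"dz": 0.43,"wx": 0,"wy": 0,"wz": 0,"grip": 20},{"dx": 0.95,"dy": 0,"dz": 0.43,"wx": 0,"wy": 0,"wz": 0,"grip": 20},{"dx": 0.95,"dy": 0,"dz": 0.43,"wx": 0,"wy": 0,"wz": 0,"grip": 20},{"dx": 0.95,"dy": 0,"dz": 0.43,"wx": 0,"wy": 0,"wz": 0,"grip": 20},{"dx": 0.65,"dy": 0,"dz": 0.28,"wx": 0,"wy": 0,"wz": 0,"grip": 20},{"dx": 0.3,"dy": 0,"dz": 0.13,"wx": 0,"wy": 0,"wz": 0,"grip": 20}])

```text
time_s: 13.35
position: [0.5806, -0.1947, 0.1785]
tcp_rot: [[-0.142, -0.001, 0.99], [-0.99, 0.0, -0.142], [-0.0, -1.0, -0.001]]
force: [0.3, -0.1, -0.1]
opening: 0.423
```

Emit:
drive_tool(commands=[{"dx": 0,"dy": 0,"dz": 0,"wx": 0,"wy": 0,"wz": 0,"grip": 20},{"dx": 0,"dy": 0,"dz": 0,"wx": 0,"wy": 0,"wz": 0,"grip": 20},{"dx": 0,"dy": 0,"dz": 0,"wx": 0,"wy": 0,"wz": 0,"grip": 20}])

```text
time_s: 13.72
position: [0.5804, -0.1918, 0.1793]
tcp_rot: [[-0.139, -0.001, 0.99], [-0.99, 0.001, -0.139], [-0.001, -1.0, -0.001]]
force: [0.6, 0.3, -1.5]
opening: 0.417
```

Emit:
drive_tool(commands=[{"dx": 0.05,"dy": 0.8,"dz": 0,"wx": 0,"wy": 0,"wz": 0,"grip": 20},{"dx": 0,"dy": 0.8,"dz": 0,"wx": 0,"wy": 0,"wz": 0,"grip": 20},{"dx": 0,"dy": 0.5,"dz": 0,"wx": 0,"wy": 0,"wz": 0,"grip": 20},{"dx": 0,"dy": 0.3,"dz": 0,"wx": 0,"wy": 0,"wz": 0,"grip": 20},{"dx": 0,"dy": 0.2,"dz": 0,"wx": 0,"wy": 0,"wz": 0,"grip": 20},{"dx": 0,"dy": 0.1,"dz": 0,"wx": 0,"wy": 0,"wz": 0,"grip": 20},{"dx": 0,"dy": 0,"dz": 0,"wx": 0,"wy": 0,"wz": 0,"grip": 20}])

```text
time_s: 14.6
position: [0.5807, -0.1953, 0.0716]
tcp_rot: [[-0.14, 0.001, 0.99], [-0.99, -0.0, -0.14], [0.0, -1.0, 0.001]]
force: [0.4, 0.5, -0.1]
opening: 0.418
```

Emit:
drive_tool(commands=[{"dx": 0,"dy": 0.06,"dz": 0,"wx": 0,"wy": 0,"wz": 0,"grip": 20},{"dx": 0,"dy": 0,"dz": 0,"wx": 0,"wy": 0,"wz": 0,"grip": 20},{"dx": 0,"dy": 0,"dz": 0,"wx": 0,"wy": 0,"wz": 0,"grip": 75},{"dx": 0,"dy": 0,"dz": 0,"wx": 0,"wy": 0,"wz": 0,"grip": 75},{"dx": 0,"dy": 0,"dz": 0,"wx": 0,"wy": 0,"wz": 0,"grip": 75},{"dx": 0,"dy": 0,"dz": 0,"wx": 0,"wy": 0,"wz": 0,"grip": 75}])

```text
time_s: 15.35
position: [0.5805, -0.1953, 0.069]
tcp_rot: [[-0.141, 0.0, 0.99], [-0.99, -0.0, -0.141], [0.0, -1.0, 0.0]]
force: [0.4, 0.3, -0.4]
opening: 0.791
```

Emit:
drive_tool(commands=[{"dx": 0,"dy": -0.5,"dz": 0,"wx": 0,"wy": 0,"wz": 0,"grip": 87},{"dx": 0,"dy": -1,"dz": 0,"wx": 0,"wy": 0,"wz": 0,"grip": 87},{"dx": 0,"dy": -1,"dz": 0,"wx": 0,"wy": 0,"wz": 0,"grip": 87},{"dx": 0,"dy": -0.8,"dz": 0,"wx": 0,"wy": 0,"wz": 0,"grip": 87},{"dx": 0,"dy": 0,"dz": 0,"wx": 0,"wy": 0,"wz": 0,"grip": 87}])

```text
time_s: 15.98
position: [0.5821, -0.1961, 0.204]
tcp_rot: [[-0.14, 0.006, 0.99], [-0.99, -0.003, -0.14], [0.002, -1.0, 0.006]]
force: [-0.6, 0.1, 0.2]
opening: 0.997
```

```bash
python3 - <<'E'
from h import *
bottle((.571,-.194),'wrist',zb=.011,save='w4.png')
plan((.470,.063,.2),-89,8)
E
```

```text
cap mean [ 0.5709 -0.1947] circ [ 570.  -194.6] 13.4 n 847 top z 0.291
body rect [array([ 580.4, -195.6]), array([38.6, 55.2]), np.float64(83.4)] n 1733 capdir -6.6
t 16.025 from [ 0.5809 -0.1954  0.202 ] yaw -98.1 tilt [ 0.002 -0.001 -1.   ] F [ 0.3  0.7 -0.5] open 87.1
{"dx":-0.751,"dy":0.006,"dz":-0.457,"wy":-0.013,"grip":87},{"dx":-0.760,"dy":0.006,"dz":-0.442,"wy":-0.013,"grip":87},{"dx":-0.768,"dy":0.006,"dz":-0.426,"wy":-0.013,"grip":87},{"dx":-0.777,"dy":0.006,"dz":-0.411,"wy":-0.013,"grip":87},{"dx":-0.785,"dy":0.006,"dz":-0.396,"wy":-0.013,"grip":87},{"dx":-0.792,"dy":0.006,"dz":-0.380,"wy":-0.013,"grip":87},{"dx":-0.800,"dy":0.006,"dz":-0.364,"wy":-0.013,"grip":87},{"dx":-0.807,"dy":0.006,"dz":-0.348,"wy":-0.013,"grip":87},
```

Green seated well (cap within 1–2 mm of the ring). Now white.

Emit:
drive_tool(commands=[{"dx": -0.75,"dy": 0,"dz": -0.46,"wx": 0,"wy": -0.013,"wz": 0,"grip": 87},{"dx": -0.76,"dy": 0,"dz": -0.44,"wx": 0,"wy": -0.013,"wz": 0,"grip": 87},{"dx": -0.77,"dy": 0,"dz": -0.43,"wx": 0,"wy": -0.013,"wz": 0,"grip": 87},{"dx": -0.78,"dy": 0,"dz": -0.41,"wx": 0,"wy": -0.013,"wz": 0,"grip": 87},{"dx": -0.79,"dy": 0,"dz": -0.4,"wx": 0,"wy": -0.013,"wz": 0,"grip": 87},{"dx": -0.79,"dy": 0,"dz": -0.38,"wx": 0,"wy": -0.013,"wz": 0,"grip": 87},{"dx": -0.8,"dy": 0,"dz": -0.36,"wx": 0,"wy": -0.013,"wz": 0,"grip": 87},{"dx": -0.81,"dy": 0,"dz": -0.35,"wx": 0,"wy": -0.013,"wz": 0,"grip": 87}])

```text
time_s: 17.02
position: [0.4671, 0.0645, 0.1994]
tcp_rot: [[0.023, -0.003, 1.0], [-1.0, 0.0, 0.023], [-0.0, -1.0, -0.003]]
force: [0.6, -0.3, 0.2]
opening: 1.0
```

Emit:
drive_tool(commands=[{"dx": 0,"dy": 0,"dz": 0,"wx": 0,"wy": 0,"wz": 0,"grip": 87},{"dx": 0,"dy": 0,"dz": 0,"wx": 0,"wy": 0,"wz": 0,"grip": 87}])

```text
time_s: 17.27
position: [0.4688, 0.0631, 0.2002]
tcp_rot: [[0.023, -0.001, 1.0], [-1.0, -0.0, 0.023], [0.0, -1.0, -0.001]]
force: [0.2, -0.5, 0.6]
opening: 0.999
```

```bash
python3 - <<'E'
from h import *
bottle((.470,.063))
plan((.470,.063,.2),-89,1)
E
```

```text
cap mean [0.4596 0.0627] circ [458.6  62.6] 13.4 n 810 top z 0.297
body rect [array([468.8,  63.1]), array([55.2, 38.6]), np.float64(2.7)] n 1673 capdir 4.0
t 17.325 from [0.4692 0.0628 0.2004] yaw -88.8 tilt [-0. -0. -1.] F [-0.5 -0.3  0.3] open 87.0
{"dx":-0.005,"dy":0.009,"dz":0.020,"wy":0.003,"grip":87},
```

Emit:
drive_tool(commands=[{"dx": 0,"dy": 0.9,"dz": 0,"wx": 0,"wy": -0.02,"wz": 0,"grip": 87},{"dx": 0,"dy": 0.9,"dz": 0,"wx": 0,"wy": 0,"wz": 0,"grip": 87},{"dx": 0,"dy": 0.9,"dz": 0,"wx": 0,"wy": 0,"wz": 0,"grip": 87},{"dx": 0,"dy": 0.86,"dz": 0,"wx": 0,"wy": 0,"wz": 0,"grip": 87},{"dx": 0,"dy": 0,"dz": 0,"wx": 0,"wy": 0,"wz": 0,"grip": 60},{"dx": 0,"dy": 0,"dz": 0,"wx": 0,"wy": 0,"wz": 0,"grip": 20},{"dx": 0,"dy": 0,"dz": 0,"wx": 0,"wy": 0,"wz": 0,"grip": 20},{"dx": 0,"dy": 0,"dz": 0,"wx": 0,"wy": 0,"wz": 0,"grip": 20}])

```text
time_s: 18.32
position: [0.4696, 0.0633, 0.0597]
tcp_rot: [[0.054, 0.003, 0.999], [-0.999, -0.0, 0.054], [0.0, -1.0, 0.003]]
force: [-0.0, -0.1, -0.2]
opening: 0.635
```

Emit:
drive_tool(commands=[{"dx": 0,"dy": 0,"dz": 0,"wx": 0,"wy": 0,"wz": 0,"grip": 20},{"dx": 0,"dy": 0,"dz": 0,"wx": 0,"wy": 0,"wz": 0,"grip": 20},{"dx": 0,"dy": 0,"dz": 0,"wx": 0,"wy": 0,"wz": 0,"grip": 20},{"dx": 0,"dy": 0,"dz": 0,"wx": 0,"wy": 0,"wz": 0,"grip": 20}])

```text
time_s: 18.82
position: [0.4689, 0.0635, 0.0589]
tcp_rot: [[0.054, 0.001, 0.999], [-0.999, 0.0, 0.054], [0.0, -1.0, 0.001]]
force: [0.1, 0.7, 6.0]
opening: 0.419
```

```bash
python3 - <<'E'
from h import *
p=bot.read_state()['position']
plan((.504,-.1825,.18),-98.4,9,20,p0=(p[0],p[1],.18))
E
```

```text
t 18.825 from [0.4689 0.0635 0.18  ] yaw -86.9 tilt [ 0.001  0.    -1.   ] F [0.1 0.7 6. ] open 36.4
{"dx":0.688,"dy":-0.000,"dz":0.061,"wy":0.014,"grip":20},{"dx":0.686,"dy":-0.000,"dz":0.076,"wy":0.014,"grip":20},{"dx":0.684,"dy":-0.000,"dz":0.091,"wy":0.014,"grip":20},{"dx":0.682,"dy":-0.000,"dz":0.106,"wy":0.014,"grip":20},{"dx":0.679,"dy":-0.000,"dz":0.121,"wy":0.014,"grip":20},{"dx":0.677,"dy":-0.000,"dz":0.137,"wy":0.014,"grip":20},{"dx":0.673,"dy":-0.000,"dz":0.152,"wy":0.014,"grip":20},{"dx":0.670,"dy":-0.000,"dz":0.167,"wy":0.014,"grip":20},
{"dx":0.666,"dy":-0.000,"dz":0.181,"wy":0.014,"grip":20},
```

Emit:
drive_tool(commands=[{"dx": 0,"dy": -0.5,"dz": 0,"wx": 0,"wy": 0,"wz": 0,"grip": 20},{"dx": 0,"dy": -1,"dz": 0,"wx": 0,"wy": 0,"wz": 0,"grip": 20},{"dx": 0,"dy": -1,"dz": 0,"wx": 0,"wy": 0,"wz": 0,"grip": 20},{"dx": 0,"dy": -0.55,"dz": 0,"wx": 0,"wy": 0,"wz": 0,"grip": 20}])

```text
time_s: 19.32
position: [0.4692, 0.0634, 0.1821]
tcp_rot: [[0.054, 0.002, 0.999], [-0.999, -0.0, 0.054], [0.0, -1.0, 0.002]]
force: [0.0, 0.4, -0.8]
opening: 0.418
```

Emit:
drive_tool(commands=[{"dx": 0.69,"dy": 0,"dz": 0.06,"wx": 0,"wy": 0.014,"wz": 0,"grip": 20},{"dx": 0.69,"dy": 0,"dz": 0.08,"wx": 0,"wy": 0.014,"wz": 0,"grip": 20},{"dx": 0.68,"dy": 0,"dz": 0.09,"wx": 0,"wy": 0.014,"wz": 0,"grip": 20},{"dx": 0.68,"dy": 0,"dz": 0.11,"wx": 0,"wy": 0.014,"wz": 0,"grip": 20},{"dx": 0.68,"dy": 0,"dz": 0.12,"wx": 0,"wy": 0.014,"wz": 0,"grip": 20},{"dx": 0.68,"dy": 0,"dz": 0.14,"wx": 0,"wy": 0.014,"wz": 0,"grip": 20},{"dx": 0.67,"dy": 0,"dz": 0.15,"wx": 0,"wy": 0.014,"wz": 0,"grip": 20},{"dx": 0.67,"dy": 0,"dz": 0.17,"wx": 0,"wy": 0.014,"wz": 0,"grip": 20}])

```text
time_s: 20.32
position: [0.5002, -0.1559, 0.18]
tcp_rot: [[-0.123, -0.001, 0.992], [-0.992, 0.001, -0.123], [-0.001, -1.0, -0.001]]
force: [-0.6, -0.3, -0.4]
opening: 0.42
```

Emit:
drive_tool(commands=[{"dx": 0.4,"dy": 0,"dz": 0.12,"wx": 0,"wy": 0.014,"wz": 0,"grip": 20},{"dx": 0.27,"dy": 0,"dz": 0.06,"wx": 0,"wy": 0,"wz": 0,"grip": 20},{"dx": 0,"dy": 0,"dz": 0,"wx": 0,"wy": 0,"wz": 0,"grip": 20},{"dx": 0,"dy": 0,"dz": 0,"wx": 0,"wy": 0,"wz": 0,"grip": 20},{"dx": 0,"dy": 0,"dz": 0,"wx": 0,"wy": 0,"wz": 0,"grip": 20}])

```text
time_s: 20.95
position: [0.504, -0.1819, 0.1806]
tcp_rot: [[-0.143, -0.0, 0.99], [-0.99, 0.0, -0.143], [-0.0, -1.0, -0.0]]
force: [-0.2, -0.5, -1.1]
opening: 0.417
```

Emit:
drive_tool(commands=[{"dx": 0.02,"dy": 0.8,"dz": 0,"wx": 0,"wy": 0,"wz": 0,"grip": 20},{"dx": 0,"dy": 0.8,"dz": 0,"wx": 0,"wy": 0,"wz": 0,"grip": 20},{"dx": 0,"dy": 0.5,"dz": 0,"wx": 0,"wy": 0,"wz": 0,"grip": 20},{"dx": 0,"dy": 0.3,"dz": 0,"wx": 0,"wy": 0,"wz": 0,"grip": 20},{"dx": 0,"dy": 0.2,"dz": 0,"wx": 0,"wy": 0,"wz": 0,"grip": 20},{"dx": 0,"dy": 0.1,"dz": 0,"wx": 0,"wy": 0,"wz": 0,"grip": 20},{"dx": 0,"dy": 0,"dz": 0,"wx": 0,"wy": 0,"wz": 0,"grip": 20}])

```text
time_s: 21.82
position: [0.5043, -0.1836, 0.0728]
tcp_rot: [[-0.144, 0.0, 0.99], [-0.99, -0.0, -0.144], [0.0, -1.0, 0.001]]
force: [0.3, 0.0, -0.4]
opening: 0.421
```

Emit:
drive_tool(commands=[{"dx": 0,"dy": 0.06,"dz": 0,"wx": 0,"wy": 0,"wz": 0,"grip": 20},{"dx": 0,"dy": 0,"dz": 0,"wx": 0,"wy": 0,"wz": 0,"grip": 20}])

```text
time_s: 22.08
position: [0.5042, -0.1836, 0.0704]
tcp_rot: [[-0.144, 0.0, 0.99], [-0.99, -0.0, -0.144], [0.0, -1.0, 0.0]]
force: [-0.2, -0.3, -1.3]
opening: 0.42
```

Emit:
drive_tool(commands=[{"dx": 0,"dy": 0,"dz": 0,"wx": 0,"wy": 0,"wz": 0,"grip": 75},{"dx": 0,"dy": 0,"dz": 0,"wx": 0,"wy": 0,"wz": 0,"grip": 75},{"dx": 0,"dy": 0,"dz": 0,"wx": 0,"wy": 0,"wz": 0,"grip": 75},{"dx": 0,"dy": 0,"dz": 0,"wx": 0,"wy": 0,"wz": 0,"grip": 75}])

```text
time_s: 22.58
position: [0.5042, -0.1836, 0.0702]
tcp_rot: [[-0.144, 0.0, 0.99], [-0.99, -0.0, -0.144], [0.0, -1.0, 0.0]]
force: [-0.9, 0.2, -0.2]
opening: 0.783
```

Emit:
drive_tool(commands=[{"dx": 0,"dy": -0.5,"dz": 0,"wx": 0,"wy": 0,"wz": 0,"grip": 87},{"dx": 0,"dy": -1,"dz": 0,"wx": 0,"wy": 0,"wz": 0,"grip": 87},{"dx": 0,"dy": -1,"dz": 0,"wx": 0,"wy": 0,"wz": 0,"grip": 87},{"dx": 0,"dy": -0.8,"dz": 0,"wx": 0,"wy": 0,"wz": 0,"grip": 87},{"dx": 0,"dy": 0,"dz": 0,"wx": 0,"wy": 0,"wz": 0,"grip": 87}])

```text
time_s: 23.2
position: [0.5056, -0.1844, 0.2048]
tcp_rot: [[-0.144, 0.005, 0.99], [-0.99, -0.003, -0.144], [0.003, -1.0, 0.006]]
force: [0.7, -0.0, 0.3]
opening: 1.0
```

```bash
python3 - <<'E'
from h import *
bottle((.494,-.182),'wrist',zb=.011)
plan((.563,.359,.2),-50,16)
E
```

```text
cap mean [ 0.4945 -0.1829] circ [ 493.3 -182.6] 13.5 n 850 top z 0.291
body rect [array([ 514.7, -185.1]), array([38.6, 78.1]), np.float64(83.5)] n 1753 capdir -6.3
t 23.25 from [ 0.5045 -0.1838  0.2031] yaw -98.3 tilt [ 0.002 -0.001 -1.   ] F [ 0.1  0.  -0.3] open 86.8
{"dx":-0.852,"dy":0.005,"dz":-0.031,"wy":-0.034,"grip":87},{"dx":-0.853,"dy":0.005,"dz":0.014,"wy":-0.034,"grip":87},{"dx":-0.851,"dy":0.005,"dz":0.058,"wy":-0.034,"grip":87},{"dx":-0.847,"dy":0.005,"dz":0.103,"wy":-0.034,"grip":87},{"dx":-0.840,"dy":0.005,"dz":0.147,"wy":-0.034,"grip":87},{"dx":-0.831,"dy":0.005,"dz":0.191,"wy":-0.034,"grip":87},{"dx":-0.820,"dy":0.005,"dz":0.235,"wy":-0.034,"grip":87},{"dx":-0.807,"dy":0.005,"dz":0.278,"wy":-0.034,"grip":87},
{"dx":-0.791,"dy":0.005,"dz":0.320,"wy":-0.034,"grip":87},{"dx":-0.773,"dy":0.005,"dz":0.361,"wy":-0.034,"grip":87},{"dx":-0.753,"dy":0.005,"dz":0.401,"wy":-0.034,"grip":87},{"dx":-0.731,"dy":0.005,"dz":0.440,"wy":-0.034,"grip":87},{"dx":-0.706,"dy":0.005,"dz":0.478,"wy":-0.034,"grip":87},{"dx":-0.680,"dy":0.005,"dz":0.515,"wy":-0.034,"grip":87},{"dx":-0.652,"dy":0.005,"dz":0.550,"wy":-0.034,"grip":87},{"dx":-0.623,"dy":0.005,"dz":0.583,"wy":-0.034,"grip":87},
```

Emit:
drive_tool(commands=[{"dx": -0.85,"dy": 0,"dz": -0.03,"wx": 0,"wy": -0.034,"wz": 0,"grip": 87},{"dx": -0.85,"dy": 0,"dz": 0.01,"wx": 0,"wy": -0.034,"wz": 0,"grip": 87},{"dx": -0.85,"dy": 0,"dz": 0.06,"wx": 0,"wy": -0.034,"wz": 0,"grip": 87},{"dx": -0.85,"dy": 0,"dz": 0.1,"wx": 0,"wy": -0.034,"wz": 0,"grip": 87},{"dx": -0.84,"dy": 0,"dz": 0.15,"wx": 0,"wy": -0.034,"wz": 0,"grip": 87},{"dx": -0.83,"dy": 0,"dz": 0.19,"wx": 0,"wy": -0.034,"wz": 0,"grip": 87},{"dx": -0.82,"dy": 0,"dz": 0.23,"wx": 0,"wy": -0.034,"wz": 0,"grip": 87},{"dx": -0.81,"dy": 0,"dz": 0.28,"wx": 0,"wy": -0.034,"wz": 0,"grip": 87}])

```text
time_s: 24.25
position: [0.5312, 0.089, 0.2003]
tcp_rot: [[0.281, -0.004, 0.96], [-0.96, 0.0, 0.281], [-0.001, -1.0, -0.004]]
force: [0.5, -0.1, -0.3]
opening: 1.002
```

Emit:
drive_tool(commands=[{"dx": -0.79,"dy": 0,"dz": 0.32,"wx": 0,"wy": -0.034,"wz": 0,"grip": 87},{"dx": -0.77,"dy": 0,"dz": 0.36,"wx": 0,"wy": -0.034,"wz": 0,"grip": 87},{"dx": -0.75,"dy": 0,"dz": 0.4,"wx": 0,"wy": -0.034,"wz": 0,"grip": 87},{"dx": -0.73,"dy": 0,"dz": 0.44,"wx": 0,"wy": -0.034,"wz": 0,"grip": 87},{"dx": -0.71,"dy": 0,"dz": 0.48,"wx": 0,"wy": -0.034,"wz": 0,"grip": 87},{"dx": -0.68,"dy": 0,"dz": 0.51,"wx": 0,"wy": -0.034,"wz": 0,"grip": 87},{"dx": -0.65,"dy": 0,"dz": 0.55,"wx": 0,"wy": -0.034,"wz": 0,"grip": 87},{"dx": -0.62,"dy": 0,"dz": 0.58,"wx": 0,"wy": -0.034,"wz": 0,"grip": 87}])

```text
time_s: 25.25
position: [0.5581, 0.3596, 0.1997]
tcp_rot: [[0.653, -0.004, 0.757], [-0.757, -0.002, 0.653], [-0.001, -1.0, -0.004]]
force: [1.2, -0.5, -0.6]
opening: 1.004
```

Emit:
drive_tool(commands=[{"dx": 0,"dy": 0,"dz": 0,"wx": 0,"wy": 0,"wz": 0,"grip": 87},{"dx": 0,"dy": 0,"dz": 0,"wx": 0,"wy": 0,"wz": 0,"grip": 87}])

```text
time_s: 25.5
position: [0.5581, 0.3581, 0.2004]
tcp_rot: [[0.652, -0.003, 0.758], [-0.758, -0.002, 0.652], [-0.001, -1.0, -0.004]]
force: [-0.3, -0.5, 0.4]
opening: 1.002
```

```bash
python3 - <<'E'
from h import *
bottle((.563,.359),save='w5.png')
plan((.563,.359,.2),-50,1)
E
```

```text
cap mean [0.5565 0.3528] circ [555.8 352.1] 14.6 n 935 top z 0.298
body rect [array([563.7, 359. ]), array([55.2, 38.4]), np.float64(40.2)] n 1579 capdir 41.4
t 25.55 from [0.5584 0.3578 0.2008] yaw -49.3 tilt [-0.003 -0.002 -1.   ] F [-0.2 -0.6 -0.1] open 86.9
{"dx":0.052,"dy":0.021,"dz":0.107,"wy":0.007,"grip":87},
```

View pics/w5.png

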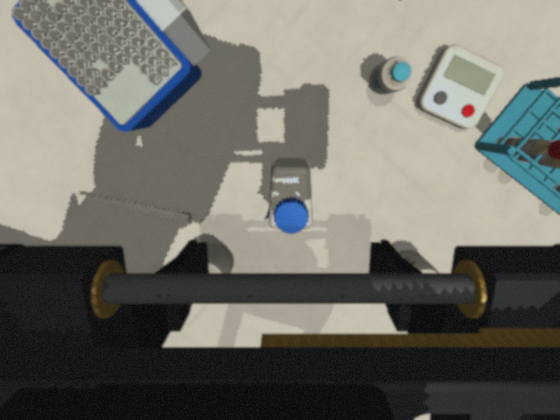

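Emit:
drive_tool(commands=[{"dx": 0.07,"dy": 0.9,"dz": 0.12,"wx": 0,"wy": 0,"wz": 0,"grip": 87},{"dx": 0,"dy": 0.9,"dz": 0,"wx": 0,"wy": 0,"wz": 0,"grip": 87},{"dx": 0,"dy": 0.9,"dz": 0,"wx": 0,"wy": 0,"wz": 0,"grip": 87},{"dx": 0,"dy": 0.86,"dz": 0,"wx": 0,"wy": 0,"wz": 0,"grip": 87},{"dx": 0,"dy": 0,"dz": 0,"wx": 0,"wy": 0,"wz": 0,"grip": 60},{"dx": 0,"dy": 0,"dz": 0,"wx": 0,"wy": 0,"wz": 0,"grip": 20},{"dx": 0,"dy": 0,"dz": 0,"wx": 0,"wy": 0,"wz": 0,"grip": 20},{"dx": 0,"dy": 0,"dz": 0,"wx": 0,"wy": 0,"wz": 0,"grip": 20}])

```text
time_s: 26.55
position: [0.5654, 0.3604, 0.0614]
tcp_rot: [[0.652, 0.003, 0.758], [-0.758, 0.001, 0.652], [0.001, -1.0, 0.003]]
force: [-0.9, -0.6, -0.1]
opening: 0.63
```

Emit:
drive_tool(commands=[{"dx": 0,"dy": 0,"dz": 0,"wx": 0,"wy": 0,"wz": 0,"grip": 20},{"dx": 0,"dy": 0,"dz": 0,"wx": 0,"wy": 0,"wz": 0,"grip": 20},{"dx": 0,"dy": 0,"dz": 0,"wx": 0,"wy": 0,"wz": 0,"grip": 20},{"dx": 0,"dy": 0,"dz": 0,"wx": 0,"wy": 0,"wz": 0,"grip": 20}])

```text
time_s: 27.05
position: [0.5647, 0.3602, 0.0602]
tcp_rot: [[0.652, 0.0, 0.758], [-0.758, 0.0, 0.652], [0.0, -1.0, 0.0]]
force: [0.2, 1.2, 2.3]
opening: 0.416
```

```bash
python3 - <<'E'
from h import *
p=bot.read_state()['position']
plan((.427,-.1715,.18),-98.4,16,20,p0=(p[0],p[1],.18))
E
```

```text
t 27.05 from [0.5647 0.3602 0.18  ] yaw -49.3 tilt [ 0.  0. -1.] F [0.2 1.2 2.3] open 36.2
{"dx":0.489,"dy":-0.000,"dz":-0.705,"wy":0.034,"grip":20},{"dx":0.526,"dy":-0.000,"dz":-0.678,"wy":0.034,"grip":20},{"dx":0.562,"dy":-0.000,"dz":-0.649,"wy":0.034,"grip":20},{"dx":0.596,"dy":-0.000,"dz":-0.618,"wy":0.034,"grip":20},{"dx":0.628,"dy":-0.000,"dz":-0.585,"wy":0.034,"grip":20},{"dx":0.659,"dy":-0.000,"dz":-0.550,"wy":0.034,"grip":20},{"dx":0.687,"dy":-0.000,"dz":-0.514,"wy":0.034,"grip":20},{"dx":0.714,"dy":-0.000,"dz":-0.477,"wy":0.034,"grip":20},
{"dx":0.738,"dy":-0.000,"dz":-0.438,"wy":0.034,"grip":20},{"dx":0.760,"dy":-0.000,"dz":-0.398,"wy":0.034,"grip":20},{"dx":0.781,"dy":-0.000,"dz":-0.356,"wy":0.034,"grip":20},{"dx":0.799,"dy":-0.000,"dz":-0.314,"wy":0.034,"grip":20},{"dx":0.814,"dy":-0.000,"dz":-0.271,"wy":0.034,"grip":20},{"dx":0.828,"dy":-0.000,"dz":-0.227,"wy":0.034,"grip":20},{"dx":0.839,"dy":-0.000,"dz":-0.182,"wy":0.034,"grip":20},{"dx":0.847,"dy":-0.000,"dz":-0.137,"wy":0.034,"grip":20},
```

Emit:
drive_tool(commands=[{"dx": 0,"dy": -0.5,"dz": 0,"wx": 0,"wy": 0,"wz": 0,"grip": 20},{"dx": 0,"dy": -1,"dz": 0,"wx": 0,"wy": 0,"wz": 0,"grip": 20},{"dx": 0,"dy": -1,"dz": 0,"wx": 0,"wy": 0,"wz": 0,"grip": 20},{"dx": 0,"dy": -0.55,"dz": 0,"wx": 0,"wy": 0,"wz": 0,"grip": 20}])

```text
time_s: 27.55
position: [0.5656, 0.3605, 0.1853]
tcp_rot: [[0.652, 0.004, 0.758], [-0.758, 0.002, 0.652], [0.001, -1.0, 0.004]]
force: [-0.0, 1.4, -1.2]
opening: 0.416
```

Emit:
drive_tool(commands=[{"dx": 0.49,"dy": 0,"dz": -0.7,"wx": 0,"wy": 0.034,"wz": 0,"grip": 20},{"dx": 0.53,"dy": 0,"dz": -0.68,"wx": 0,"wy": 0.034,"wz": 0,"grip": 20},{"dx": 0.56,"dy": 0,"dz": -0.65,"wx": 0,"wy": 0.034,"wz": 0,"grip": 20},{"dx": 0.6,"dy": 0,"dz": -0.62,"wx": 0,"wy": 0.034,"wz": 0,"grip": 20},{"dx": 0.63,"dy": 0,"dz": -0.58,"wx": 0,"wy": 0.034,"wz": 0,"grip": 20},{"dx": 0.66,"dy": 0,"dz": -0.55,"wx": 0,"wy": 0.034,"wz": 0,"grip": 20},{"dx": 0.69,"dy": 0,"dz": -0.51,"wx": 0,"wy": 0.034,"wz": 0,"grip": 20},{"dx": 0.71,"dy": 0,"dz": -0.48,"wx": 0,"wy": 0.034,"wz": 0,"grip": 20}])

```text
time_s: 28.55
position: [0.4962, 0.0929, 0.1827]
tcp_rot: [[0.278, 0.002, 0.961], [-0.961, -0.0, 0.278], [0.001, -1.0, 0.001]]
force: [0.1, -0.6, -0.6]
opening: 0.413
```

Emit:
drive_tool(commands=[{"dx": 0.74,"dy": 0,"dz": -0.44,"wx": 0,"wy": 0.034,"wz": 0,"grip": 20},{"dx": 0.76,"dy": 0,"dz": -0.4,"wx": 0,"wy": 0.034,"wz": 0,"grip": 20},{"dx": 0.78,"dy": 0,"dz": -0.36,"wx": 0,"wy": 0.034,"wz": 0,"grip": 20},{"dx": 0.8,"dy": 0,"dz": -0.31,"wx": 0,"wy": 0.034,"wz": 0,"grip": 20},{"dx": 0.81,"dy": 0,"dz": -0.27,"wx": 0,"wy": 0.034,"wz": 0,"grip": 20},{"dx": 0.83,"dy": 0,"dz": -0.23,"wx": 0,"wy": 0.034,"wz": 0,"grip": 20},{"dx": 0.84,"dy": 0,"dz": -0.18,"wx": 0,"wy": 0.034,"wz": 0,"grip": 20},{"dx": 0.85,"dy": 0,"dz": -0.14,"wx": 0,"wy": 0.034,"wz": 0,"grip": 20}])

```text
time_s: 29.55
position: [0.4274, -0.1735, 0.1827]
tcp_rot: [[-0.145, 0.001, 0.989], [-0.989, -0.001, -0.145], [0.001, -1.0, 0.001]]
force: [0.0, 0.9, -0.8]
opening: 0.413
```

Emit:
drive_tool(commands=[{"dx": 0,"dy": 0,"dz": 0,"wx": 0,"wy": 0,"wz": 0,"grip": 20},{"dx": 0,"dy": 0,"dz": 0,"wx": 0,"wy": 0,"wz": 0,"grip": 20},{"dx": 0,"dy": 0,"dz": 0,"wx": 0,"wy": 0,"wz": 0,"grip": 20}])

```text
time_s: 29.92
position: [0.4275, -0.1711, 0.1819]
tcp_rot: [[-0.142, -0.0, 0.99], [-0.99, 0.0, -0.142], [-0.0, -1.0, -0.0]]
force: [0.6, 0.2, -0.8]
opening: 0.418
```

Emit:
drive_tool(commands=[{"dx": 0.02,"dy": 0.8,"dz": -0.01,"wx": 0,"wy": 0,"wz": 0,"grip": 20},{"dx": 0,"dy": 0.8,"dz": 0,"wx": 0,"wy": 0,"wz": 0,"grip": 20},{"dx": 0,"dy": 0.5,"dz": 0,"wx": 0,"wy": 0,"wz": 0,"grip": 20},{"dx": 0,"dy": 0.3,"dz": 0,"wx": 0,"wy": 0,"wz": 0,"grip": 20},{"dx": 0,"dy": 0.2,"dz": 0,"wx": 0,"wy": 0,"wz": 0,"grip": 20},{"dx": 0,"dy": 0.1,"dz": 0,"wx": 0,"wy": 0,"wz": 0,"grip": 20},{"dx": 0,"dy": 0,"dz": 0,"wx": 0,"wy": 0,"wz": 0,"grip": 20}])

```text
time_s: 30.8
position: [0.4272, -0.173, 0.0739]
tcp_rot: [[-0.143, 0.0, 0.99], [-0.99, -0.0, -0.143], [0.0, -1.0, 0.0]]
force: [0.7, 0.4, -0.3]
opening: 0.418
```

Emit:
drive_tool(commands=[{"dx": 0,"dy": 0.06,"dz": 0,"wx": 0,"wy": 0,"wz": 0,"grip": 20},{"dx": 0,"dy": 0,"dz": 0,"wx": 0,"wy": 0,"wz": 0,"grip": 20}])

```text
time_s: 31.05
position: [0.4271, -0.173, 0.0716]
tcp_rot: [[-0.144, 0.0, 0.99], [-0.99, -0.0, -0.144], [0.0, -1.0, 0.0]]
force: [-0.3, -0.3, -0.3]
opening: 0.415
```

Release, lift, and move aside to the left so the top camera sees the rack.

Emit:
drive_tool(commands=[{"dx": 0,"dy": 0,"dz": 0,"wx": 0,"wy": 0,"wz": 0,"grip": 75},{"dx": 0,"dy": 0,"dz": 0,"wx": 0,"wy": 0,"wz": 0,"grip": 75},{"dx": 0,"dy": 0,"dz": 0,"wx": 0,"wy": 0,"wz": 0,"grip": 75},{"dx": 0,"dy": 0,"dz": 0,"wx": 0,"wy": 0,"wz": 0,"grip": 75}])

```text
time_s: 31.55
position: [0.4271, -0.173, 0.0714]
tcp_rot: [[-0.144, 0.0, 0.99], [-0.99, -0.0, -0.144], [0.0, -1.0, 0.0]]
force: [-0.1, -0.2, 0.1]
opening: 0.781
```

Emit:
drive_tool(commands=[{"dx": 0,"dy": -0.5,"dz": 0,"wx": 0,"wy": 0,"wz": 0,"grip": 87},{"dx": 0,"dy": -1,"dz": 0,"wx": 0,"wy": 0,"wz": 0,"grip": 87},{"dx": 0,"dy": -1,"dz": 0,"wx": 0,"wy": 0,"wz": 0,"grip": 87},{"dx": 0,"dy": -1,"dz": 0,"wx": 0,"wy": 0,"wz": 0,"grip": 87},{"dx": 0,"dy": 0,"dz": 0,"wx": 0,"wy": 0,"wz": 0,"grip": 87}])

```text
time_s: 32.17
position: [0.4287, -0.174, 0.2141]
tcp_rot: [[-0.143, 0.006, 0.99], [-0.99, -0.004, -0.143], [0.003, -1.0, 0.007]]
force: [0.6, -0.9, 0.0]
opening: 0.998
```

Emit:
drive_tool(commands=[{"dx": -1,"dy": 0,"dz": 0,"wx": 0,"wy": 0,"wz": 0,"grip": 87},{"dx": -1,"dy": 0,"dz": 0,"wx": 0,"wy": 0,"wz": 0,"grip": 87},{"dx": -1,"dy": 0,"dz": 0,"wx": 0,"wy": 0,"wz": 0,"grip": 87},{"dx": -1,"dy": 0,"dz": 0,"wx": 0,"wy": 0,"wz": 0,"grip": 87},{"dx": -1,"dy": 0,"dz": 0,"wx": 0,"wy": 0,"wz": 0,"grip": 87},{"dx": -1,"dy": 0,"dz": 0,"wx": 0,"wy": 0,"wz": 0,"grip": 87},{"dx": -1,"dy": 0,"dz": 0,"wx": 0,"wy": 0,"wz": 0,"grip": 87},{"dx": -1,"dy": 0,"dz": 0,"wx": 0,"wy": 0,"wz": 0,"grip": 87}])

```text
time_s: 33.17
position: [0.4721, 0.145, 0.2099]
tcp_rot: [[-0.144, -0.003, 0.99], [-0.99, -0.0, -0.144], [0.001, -1.0, -0.003]]
force: [0.4, -0.8, -0.7]
opening: 0.994
```

```bash
python3 - <<'E'
from h import *
p,d,K,T=cap('top')
cv2.imwrite('pics/top9.png',cv2.resize(p[105:295,150:425,::-1],None,fx=2.9,fy=2.9,interpolation=cv2.INTER_CUBIC))
P=cloud(d,K,T)
for n,r in dict(o=(.6475,-.2044),g=(.5703,-.1931),w=(.4932,-.1817),b=(.416,-.1704)).items():
    m=(np.hypot(P[...,0]-r[0],P[...,1]-r[1])<.025)&(P[...,2]>.09)&(P[...,2]<.13)
    Q=P[m]; print(n,'ring',r,'cap',Q.mean(0).round(4) if len(Q) else None,'ztop',np.percentile(Q[:,2],80).round(4) if len(Q) else '')
E
```

```text
o ring (0.6475, -0.2044) cap [ 0.6474 -0.2048  0.0988] ztop 0.1007
g ring (0.5703, -0.1931) cap [ 0.5704 -0.1926  0.0992] ztop 0.1012
w ring (0.4932, -0.1817) cap [ 0.4942 -0.1806  0.0995] ztop 0.1013
b ring (0.416, -0.1704) cap [ 0.4169 -0.17    0.0993] ztop 0.1012
```

View pics/top9.png

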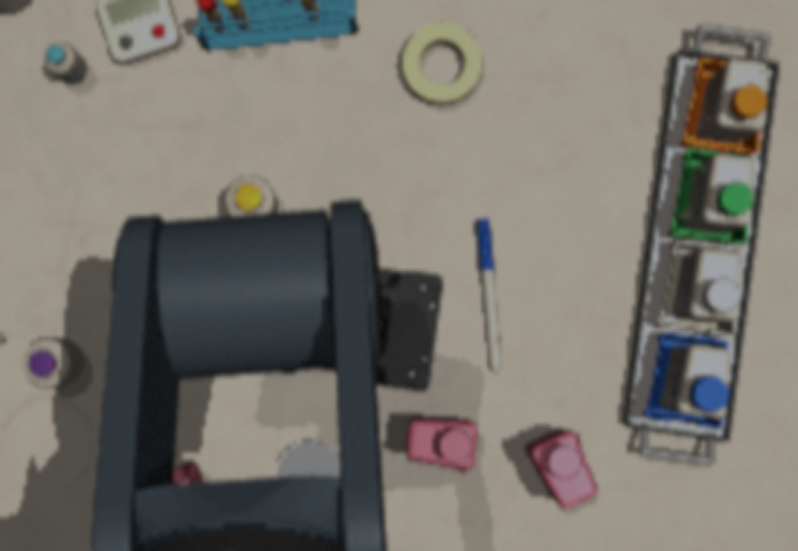

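The picture shows all four caps over their own pockets (orange 750,100; green 736,198; white 722,295; blue 710,393). The control bottles are at the same pixels as before. The arm is clear, so I'm handing in.

```bash
python3 -c "
from h import *
print(workorder.hand_in())"
```

```text
the job is handed in; nothing more can be done
None
```

All four reagent bottles are in the pockets of their own cap colour, cap ends at the notched end nearer the robot, and the job is handed in. I carried each one upright. The job took about 33 s of robot time, and the highest force reading between moves was about 6 N.

- **Seating:** in the last top view, each cap stood within about 1.5 mm of its pocket's ring. The cap tops were at about 0.099 m, which is the height for a fully seated bottle (11 + 88 mm).
- **Left alone:** the yellow and purple control bottles were at the same pixels as at the start. I did not go for the pink look-alikes or the spare bottles. In the last picture the arm hid most of one pink bottle, and the spares were outside the crop I viewed, so neither was re-checked.
- **Checks that failed or disagreed:**
    - A top-view check of the orange bottle while it was still held gave no reading, because the gripper hid it. The wrist picture was used instead.
    - A wrist measurement of the white bottle's body came out too long (78 mm against 55 mm), probably because it picked up a neighbouring bottle. Its cap reading was fine.

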